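# Lower the microscope stage's light arm to its lowest notch

### The job

The light arm of the microscope stage has been left raised; bring it down for low, raking light on the specimen. With the fingertips press the red thumb latch down to free its pawl from the toothed quadrant, keep it pressed while you push the arm down past the teeth until it is fully down on its stop, then let go so that the pawl drops back in at the lowest notch. Do not take the latch or the arm between the fingers, do not raise the arm, do not touch the lamp head, and leave the dish, the two vials and the eyepiece where they stand.

Things in the scene. Friction and masses are not known exactly. Their poses are not given: they have to be found in the camera images.
- stage: Cream microscope stage, fixed, 260 x 200 mm, 55 mm high, a glass plate in a black frame on top. Origin on the bench under the plate's middle; x points the way the light arm reaches, y to the left of that, z up. The light arm and its toothed steel quadrant stand at its right side (-y).
- hinge (a point): Hinge of the light arm, 132 mm to the -y side of the stage's middle, 75 mm above the bench; axes as the stage's. The arm swings in the vertical plane through this point along the stage's x. ARM FRAME, used below: origin here, x out along the arm, z square to it on its upper side. Black bar: x 55 to 210, z 22 to 38 mm, 20 mm wide; cheek plates, 28 mm over both, from hinge to bar.
- light_arm (a joint): Light arm, rad: 0 = fully down on its stop (its x axis then 0.08 above level); grows as it rises, to 0.95; starts at 0.36 to 0.78. Stiff hinge: it stays where left; with the latch pressed about 6 to 9 N on the red pad pushes it down. Latch not pressed: the pawl catches on the next of the teeth (every 0.15 rad, last near 0.15) and the arm goes no lower; upward it clicks freely.
- latch (a joint): Thumb latch, rad: 0 = pawl fully in a notch (up to 0.08 riding on a tooth's flank), over 0.10 = clear of the teeth, 0.22 = pressed to its stop; springs back when let go. It rocks about a pin on the arm at x 46, z 46 mm of the arm frame; takes 2 N at first, 5 N at its stop, on the pad's middle.
- latch_pad (a point): Middle of the upper face of the red pad, the latch's tail: flat, 54 mm along the arm, 32 mm across, 5 mm thick. With the latch at 0 this point is at x 90, z 60 mm of the arm frame. Axes: x along the pad towards the arm's outer end, z out of its face (press along -z). It sinks about 10 mm towards the arm when fully pressed.
- lamp: Lamp head, not to be touched: cylinder 40 mm in diameter, 62 mm long, on a 10 mm rod across the arm's outer end; origin in it at x 200, z 30 mm of the arm frame, 132 mm to the stage's +y side of the arm.
- dish: Closed clear dish with mineral chips, 63 mm in diameter, 15 mm high, standing loose on the stage's glass; origin under its middle. Leave alone.
- vial_amber: Amber vial with black cap, 25 mm in diameter, 53 mm high, standing loose on the bench beside the arm; origin under its middle. Leave alone.
- vial_green: Green vial with black cap, same size, likewise. Leave alone.
- eyepiece: Black eyepiece, 42 mm in diameter, 50 mm high, standing loose on the bench at the stage's other side; origin under its middle. Leave alone.
- bar_mid (a point): Middle of the free part of the arm's black bar: x 160, z 30 mm of the arm frame. Axes as the arm frame.

How it is judged:
By the outcome, as a careful person would: the job done as asked, in the order asked, and still so for the second after the job is handed in, with the robot touching nothing.
It also fails if it takes over 32 s, if anything falls off the work surface, if the arm or the gripper's body presses on something with over 40 N, if the wrist force passes 120 N, or if a joint passes its speed limit or range.

### The arm

A 6-joint arm with a two-finger parallel gripper is mounted at the origin on the work surface. World frame = base frame: x ahead of the robot, y to its left, z up, the work surface at z = 0. Lengths are in mm, angles in rad, forces in N, time in s.
With the tool pointing down it reaches from about 350 to 975 mm from the base axis. Payload 7.1 kg.
Tool frame: the origin (TCP) lies at the very end of the fingers, on their centre line; the grasp point (between the pads) lies 19 mm behind it; z points along the fingers, y is the direction in which the jaws open and shut (so a half turn about z gives the same grasp; the last joint's range is limited). The gripper opens to 88 mm and grips with 3 to 60 N. Pads are 20 mm wide; open, the fingers measure 115 mm over their backs; the gripper's body (75 mm by 178 mm) begins 61 mm behind the grasp point.
Start: joints at [1.203, 0.423, 1.63, -0, 1.089, -0.019], TCP at [213.574, 587.359, 222.675] pointing down, gripper open.
Joint ranges: [-3, 3], [-0.9, 2.11], [0.09, 2.58], [-1.31, 4.45], [0.11, 2.69], [-2.54, 2.54]. Speed limits (rad/s): [2.39, 2.39, 3.01, 3.14, 3.14, 3.14].

### API

Orientations are given as a rotation vector (axis times angle).
In Python, from workcell import monitor, vision, order, find_in, regions_of, place_of gives the robot as it stands. The module is installed in compiled form; this text tells all that it offers.
- The arm moves only by the tool carry_out, never from a script. Its argument "targets" is a list of rows, each a list of 3 entries, a list of its own where there are three numbers: the turn, a rotation vector about the world's x, y, z in degrees, then the shift along the world's x, y, z in mm, then the finger opening in mm, from 0 to 87.8. In form: [[[rx, ry, rz], [x, y, z], hand], ...]. A call has 1 to 10 rows; each row is the pose to reach, as a shift and turn from the pose commanded when the call began; what a row does not reach only later rows make up. A row lasts 1/12 s, in which the tool goes at most 41.7 mm and 7.16 degrees, less where a joint would pass 70% of its speed; a pose out of reach is approached as far as the arm can. A call with a gripper value outside its range is refused whole. The fingers move at their own pace and stop on an object; the grip force is fixed at half the most. Time passes only in rows, so rows that repeat a pose let the fingers close. It gives the time, the measured TCP pose, the force and the opening at its end, in the units of the state.
- monitor.get_obs(): the state, without advancing time (a new reading comes with each control period).
- vision.get_image(name): name is "scene" or "top"; returns the picture (420x560x3 uint8, red, green, blue); there is no depth.
- vision.camera_model(name): a dict with "K" (3x3 intrinsics, pixels), "rvec" (rotation vector, rad) and "tvec" (3), from world to camera coordinates, as OpenCV has them. Camera axes: x right, y down, z forward; pixel columns grow to the right and rows downward; lengths in mm; the calibration is good to about 2 mm. A picture is of the moment at which its call begins. camera_model takes no time and is no camera call.
- order.close_job(): hands the job in, once; it reports no verdict.
Trained networks look in the newest picture that a camera, given by its name, has taken for a name from the list of things; names that differ only in an ending like _2 or _b are one class to them, and where a whole thing is asked for, a point or a joint stands for the part that bears it (a point fixed in the world has none). Each returns a list of dicts, best first, with "confidence" (0 to 1); they miss things now and then, are a little off and sometimes report something else, mostly with a low value. They report only what shows in the picture. A call takes as long as a camera call.
- find_in(query, camera): "point" ([x, y, z] in mm, in the coordinates of the camera as it stood for that picture, good to about 4 mm: the middle of the surface that is visible of it).
- regions_of(query, camera): "mask" (420x560 bool, what is visible of it).
- place_of(query, camera): "point" ([x, y, z] in mm, in the coordinates of the camera as it stood for that picture, good to about 4 mm: a listed point, or the origin of a listed thing).
The state is a dict: "t": time; "qpos": joint angles; "qvel": joint speeds; "joint_torque": joint torques, N m; "ee_pos": TCP position; "orientation": TCP orientation; "ft_force": force on the tool from outside, world axes, zero at the start; "moment": the same for the moment, N m; "width": finger opening in mm.
Only numpy, scipy, OpenCV 4.12 (cv2) and the standard library are available. Lean on these libraries where they do the work, as an engineer would, in place of code of your own. Each camera call takes 0.05 s, during which the arm holds its last target.

## Working session

There is one attempt and no reset: what is moved stays moved. The work goes in short steps, Python scripts to look and compute and a tool call to move; the robot and the scene stay as the last step left them, time stands still between calls to the robot, and variables do not carry over. Pictures are saved under pics/ and viewed, and the job is handed in when it is done.

Besides the shell and the picture viewer there is one more tool, called after ">>>" by a JSON object that holds its "op" and its "data", one argument or row to a line. carry_out: Moves the arm, as the interface text tells. Its arguments: {"type":"object","properties":{"targets":{"type":"array","items":{"type":"array"}}},"required":["targets"]}

```bash
mkdir -p pics; cat > h.py <<'E'
import numpy as np, cv2
from workcell import monitor, vision, order, find_in, regions_of, place_of
def w(p,cam):
    m=vision.camera_model(cam); R=cv2.Rodrigues(np.array(m["rvec"],float))[0]
    return R.T@(np.array(p,float)-np.array(m["tvec"],float).ravel())
def pix(P,cam):
    m=vision.camera_model(cam)
    return cv2.projectPoints(np.array(P,float).reshape(-1,3),np.array(m["rvec"],float),np.array(m["tvec"],float),np.array(m["K"],float),None)[0].reshape(-1,2)
def save(cam,name):
    im=vision.get_image(cam); cv2.imwrite(f"pics/{name}.png",im[:,:,::-1]); return im
E
python3 - <<'E'
from h import *
np.set_printoptions(precision=1,suppress=True)
o=monitor.get_obs(); print(o)
for c in("scene","top"):
    save(c,c+"0")
    for q in("stage","hinge","latch_pad","lamp","bar_mid","dish","vial_amber","vial_green","eyepiece"):
        r=place_of(q,c)
        print(c,q,[(w(d["point"],c),round(d["confidence"],2)) for d in r[:2]])
print(monitor.get_obs()["t"])
E
```

```text
{'t': 0.0, 'qpos': array([ 1.2,  0.4,  1.6, -0. ,  1.1, -0. ]), 'qvel': array([-0.,  0.,  0., -0., -0.,  0.]), 'joint_torque': array([ -0. , -54.5, -27.4,   0.1,   0. ,  -0. ]), 'ee_pos': array([213.4, 586.9, 221.9]), 'orientation': array([-0.5, -3.1,  0. ]), 'ft_force': array([-0.5, -0. ,  0. ]), 'moment': array([-0.1,  0. ,  0. ]), 'width': 87.78453450223022}
scene stage [(array([436. , 134.5,   0.2]), 0.7)]
scene hinge [(array([440. ,   0.1,  72.2]), 0.74)]
scene latch_pad [(array([470.6,   3. , 178.3]), 0.63)]
scene lamp [(array([483.2, 296.3,  -5.6]), 0.74), (array([570. , 136.9, 226. ]), 0.73)]
scene bar_mid [(array([546.8,  -1.5, 198.7]), 0.65)]
scene dish [(array([440.4, 135.8,  54.9]), 0.65)]
scene vial_amber [(array([476.3, -85.1,  -2.5]), 0.67)]
scene vial_green [(array([ 578.7, -122.8,   -2. ]), 0.74)]
scene eyepiece [(array([486.7, 296.7,  -2.6]), 0.89)]
top stage [(array([439.9, 135.8,  -0.3]), 0.7)]
top hinge [(array([435.9,   4.7,  74. ]), 0.9)]
top latch_pad [(array([467. ,   3.6, 179.6]), 0.69)]
top lamp []
top bar_mid [(array([539.1,   1.3, 194.6]), 0.87)]
top dish [(array([435. , 132.3,  55.1]), 0.9)]
top vial_amber [(array([478.4, -83.2,   1.1]), 0.68)]
top vial_green [(array([ 576.1, -120.9,    6.2]), 0.62)]
top eyepiece [(array([486.4, 293.3,   2.7]), 0.78)]
1.0
```

View pics/scene0.png

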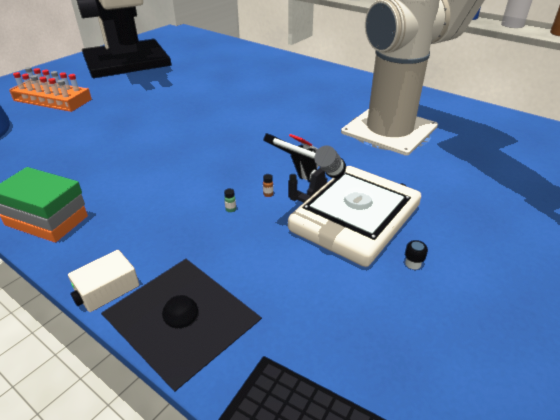

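View pics/top0.png

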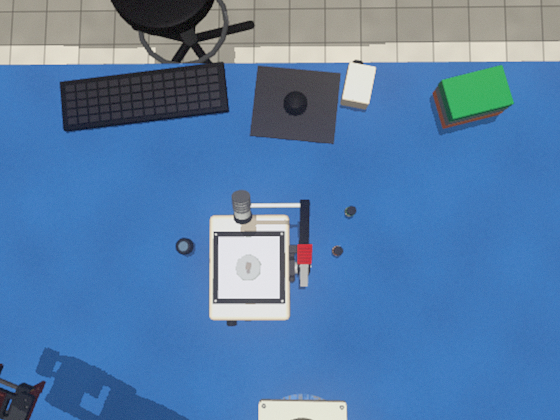

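```bash
python3 - <<'E'
from h import *
from scipy.optimize import least_squares
np.set_printoptions(precision=3,suppress=True)
a=cv2.imread("pics/scene0.png")[120:270,220:440]; b=cv2.imread("pics/top0.png")[180:340,170:370]
cv2.imwrite("pics/z0.png",np.hstack([cv2.resize(a,(400,273),interpolation=cv2.INTER_CUBIC),cv2.resize(b,(341,273),interpolation=cv2.INTER_CUBIC)]))
cv2.imwrite("pics/z1.png",cv2.resize(a[0:90,30:140],(770,600),interpolation=cv2.INTER_CUBIC))
O=[("s",[436,134.5,0.2]),("s",[439.9,135.8,-.3]),("h",[440,.1,72.2]),("h",[435.9,4.7,74]),("p",[470.6,3,178.3]),("p",[467,3.6,179.6]),("b",[546.8,-1.5,198.7]),("b",[539.1,1.3,194.6]),("l",[570,136.9,226])]
loc={"p":(90,0,60),"b":(160,0,30),"l":(200,132,30)}
def model(v,k):
    x,y,yaw,th=v; c,s=np.cos(yaw),np.sin(yaw)
    if k=="s": return np.array([x-s*132,y+c*132,0])
    if k=="h": return np.array([x,y,75])
    X,Y,Z=loc[k]; r=X*np.cos(th)-Z*np.sin(th); z=X*np.sin(th)+Z*np.cos(th)
    return np.array([x+c*r-s*Y,y+s*r+c*Y,75+z])
f=lambda v:np.concatenate([model(v,k)-np.array(p) for k,p in O])
r=least_squares(f,[438,2,0,.68],loss="soft_l1",x_scale=[1,1,.01,.01],f_scale=4)
print(r.x,"joint",r.x[3]-.08); print(f(r.x).reshape(-1,3).round(1))
# pixel check
for c in("scene","top"):
    print(c,pix([model(r.x,k) for k in "hpb"],c))
R=cv2.Rodrigues(monitor.get_obs()["orientation"])[0];print(R)
m=regions_of("latch_pad","top"); print([(d["confidence"],np.argwhere(d["mask"]).mean(0)[::-1],d["mask"].sum()) for d in m[:2]])
E
```

```text
[437.447   2.527   0.002   0.687] joint 0.607291449685436
[[ 1.2  0.  -0.2]
 [-2.7 -1.3  0.3]
 [-2.6  2.4  2.8]
 [ 1.5 -2.2  1. ]
 [-1.7 -0.4  0.2]
 [ 1.9 -1.  -1.1]
 [-4.7  4.2  1. ]
 [ 3.   1.4  5.1]
 [ 2.7 -2.1 -0.9]]
scene [[308.563 172.337]
 [301.834 138.031]
 [280.772 143.203]]
top [[302.295 267.383]
 [303.729 254.865]
 [304.052 220.588]]
[[-0.94   0.342 -0.   ]
 [ 0.342  0.94   0.   ]
 [ 0.     0.    -1.   ]]
[(0.86, array([303.647, 261.932]), np.int64(399))]
```

View pics/z0.png

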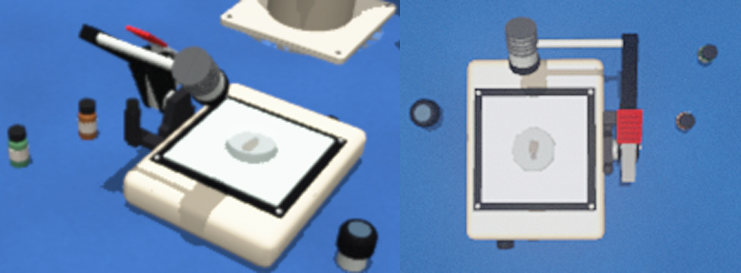

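View pics/z1.png

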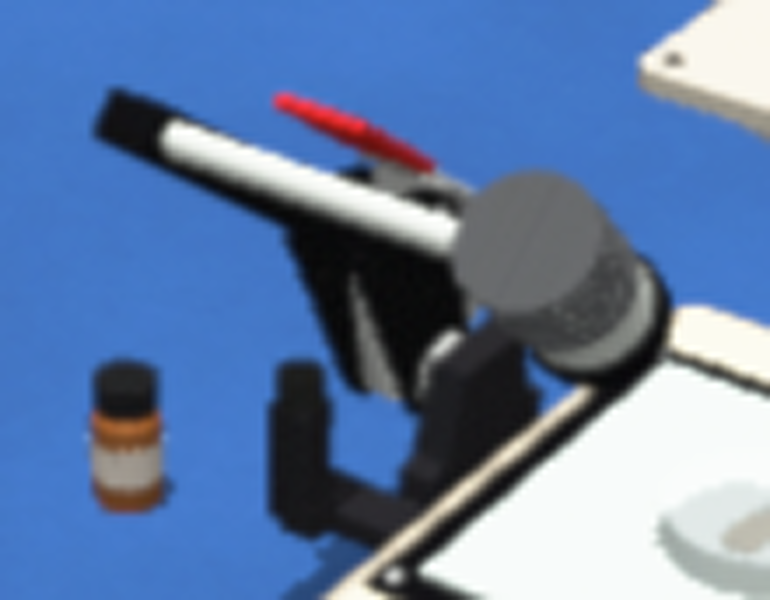

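```bash
cat >> h.py <<'E'
def arm(th,phi,x,off,H=(437.4,2.5,75)):  # point on pad: arm x offset along pad from middle, off above
    v=np.array([44+x,14+off]); v=np.array([v[0]*np.cos(phi)+v[1]*np.sin(phi),-v[0]*np.sin(phi)+v[1]*np.cos(phi)])+46
    return np.array([H[0]+v[0]*np.cos(th)-v[1]*np.sin(th),H[1],H[2]+v[0]*np.sin(th)+v[1]*np.cos(th)])
E
python3 - <<'E'
from h import *
from scipy.spatial.transform import Rotation as R
print((R.from_euler('y',-30,degrees=True)*R.from_euler('z',20,degrees=True)).as_rotvec(degrees=True))
for off in (60,15,5): print(arm(.687,0,0,off)-[213.57,587.36,222.68], arm(.687,0,0,off))
P=arm(.687,.22,0,0);print("pressed",P)
for th in np.linspace(.687,.08,11): print(round(th,3),arm(th,.22,0,0)-P)
E
```

```text
[ -5.23549501 -29.69196764  19.53913336]
[ 217.30722379 -584.86          2.17811086] [430.87722379   2.5        224.85811086]
[ 245.84715003 -584.86        -32.61373603] [459.41715003   2.5        190.06626397]
[ 252.18935587 -584.86        -40.34525756] [465.75935587   2.5        182.33474244]
pressed [476.77652761   2.5        172.04928698]
0.687 [0. 0. 0.]
0.626 [ 5.81475596  0.         -2.56742142]
0.566 [11.4630562   0.         -5.48285346]
0.505 [16.92409601  0.         -8.73555753]
0.444 [ 22.17776042   0.         -12.31355275]
0.384 [ 27.2046983   0.        -16.2036601]
0.323 [ 31.98639363   0.         -20.3915509 ]
0.262 [ 36.50523372   0.         -24.86179965]
0.201 [ 40.74457404   0.         -29.59794082]
0.141 [ 44.6887996   0.        -34.5825295]
0.08 [ 48.32338239   0.         -39.79720566]
```

>>> {"op": "carry_out", "data": {
  "targets": [
    [[0,0,4],[10,-20,35],60],
    [[0,-2,8],[30,-50,70],40],
    [[0,-4,12],[50,-90,90],20],
    [[0,-6,16],[70,-130,100],0],
    [[0,-6,20],[90,-170,100],0],
    [[0,-6,20],[105,-208,100],0],
    [[0,-6,20],[120,-246,100],0],
    [[0,-6,20],[135,-284,100],0],
    [[0,-6,20],[150,-322,100],0],
    [[0,-6,20],[160,-360,100],0]
  ]
}}

```text
t: 1.88
ee_pos: [369.5, 240.9, 323.1]
orientation: [-0.002, 3.038, 0.028]
ft_force: [-0.1, 0.3, 0.3]
width: 24.6
```

>>> {"op": "carry_out", "data": {
  "targets": [
    [[0,-4,0],[10,-38,0],0],
    [[0,-8,0],[20,-76,0],0],
    [[0,-12,0],[30,-114,0],0],
    [[0,-16,0],[35,-152,0],0],
    [[0,-20,0],[40,-190,0],0],
    [[0,-24,0],[45,-225,-10],0],
    [[0,-24,0],[50,-225,-40],0],
    [[0,-24,0],[54,-225,-70],0],
    [[0,-24,0],[57,-225,-98],0],
    [[0,-24,0],[57,-225,-98],0]
  ]
}}

```text
t: 2.72
ee_pos: [423.0, 16.8, 220.1]
orientation: [-0.003, 2.629, 0.023]
ft_force: [-0.6, 0.1, -0.7]
width: 0.3
```

```bash
python3 - <<'E'
from h import *
o=monitor.get_obs();print(o["ee_pos"],o["ft_force"],cv2.Rodrigues(o["orientation"])[0],o["width"],o["t"])
a=save("scene","s1")[60:220,200:400,::-1];b=save("top","t1")[170:350,200:400,::-1]
cv2.imwrite("pics/z2.png",np.hstack([cv2.resize(a,(400,360),interpolation=3),cv2.resize(b,(400,360),interpolation=3)]))
print(pix([o["ee_pos"],arm(.687,0,0,0)],"scene"),pix([o["ee_pos"],arm(.687,0,0,0)],"top"))
E
```

```text
[423.02362022  16.80904822 220.0512921 ] [-0.62165877  0.11176088 -0.71597582] [[-0.87142785 -0.00675497  0.49047719]
 [ 0.00192555  0.99985036  0.01719129]
 [-0.49051992  0.01592541 -0.87128445]] 0.33290471550369966 2.7167
[[320.52567899 113.95679932]
 [301.80312463 138.01893195]] [[297.47002384 277.46789143]
 [303.77100672 254.87288738]]
```

View pics/z2.png

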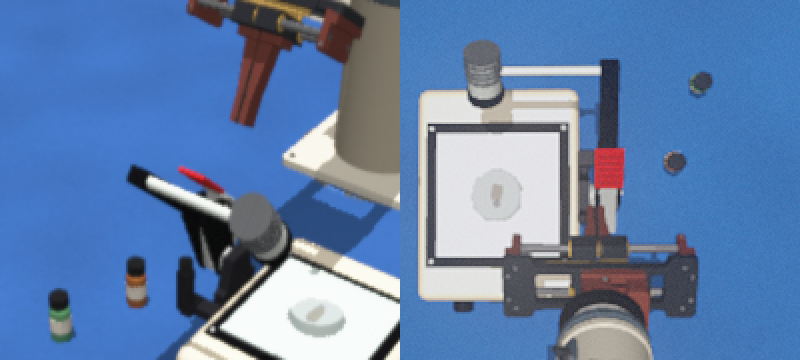

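>>> {"op": "carry_out", "data": {
  "targets": [
    [[0,0,0],[0,0,0],0],
    [[0,0,0],[0,0,0],0]
  ]
}}

```text
t: 2.98
ee_pos: [427.1, 18.0, 226.7]
orientation: [-0.007, 2.617, 0.024]
ft_force: [-0.8, 0.3, -0.3]
width: 0.5
```

>>> {"op": "carry_out", "data": {
  "targets": [
    [[0,0,0],[2,-8,0],0],
    [[0,0,0],[4,-15,-2],0],
    [[0,0,0],[10,-15,-10],0],
    [[0,0,0],[18,-15,-19],0],
    [[0,0,0],[26,-15,-29],0],
    [[0,0,0],[33,-15,-37],0],
    [[0,0,0],[33,-15,-37],0],
    [[0,0,0],[33,-15,-37],0]
  ]
}}

```text
t: 3.65
ee_pos: [459.5, 2.9, 188.7]
orientation: [-0.007, 2.619, 0.024]
ft_force: [0.2, -0.5, -0.3]
width: 0.8
```

```bash
python3 - <<'E'
from h import *
a=save("scene","s2")[90:200,250:360,::-1];b=save("top","t2")[200:310,250:360,::-1]
o=monitor.get_obs();print(o["ee_pos"],o["ft_force"],o["moment"],o["t"])
cv2.imwrite("pics/z3.png",np.hstack([cv2.resize(a,(400,400),interpolation=3),cv2.resize(b,(400,400),interpolation=3)]))
print(pix([o["ee_pos"],arm(.687,0,0,0)],"scene"),pix([o["ee_pos"],arm(.687,0,0,0)],"top"))
E
```

```text
[459.15277073   2.82277466 188.78833839] [-0.33787467 -0.17969406 -0.69979335] [-0.00177719  0.30065856  0.02839029] 3.75
[[304.73977952 131.91285092]
 [301.80312463 138.01893195]] [[303.77174718 259.5427002 ]
 [303.77100672 254.87288738]]
```

View pics/z3.png

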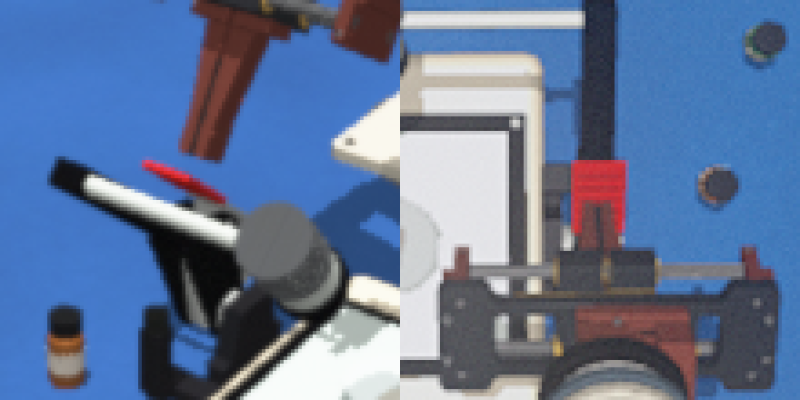

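>>> {"op": "carry_out", "data": {
  "targets": [
    [[0,0,0],[2,-2.5,0],0],
    [[0,0,0],[4,-5,0],0],
    [[0,0,0],[6,0,-7],0]
  ]
}}

```text
t: 4.0
ee_pos: [466.3, 1.9, 182.2]
orientation: [-0.004, 2.616, 0.023]
ft_force: [1.1, -0.5, -1.1]
width: 0.2
```

My last call had a column slip: two rows shifted along y by mistake, in free air above the pad, and the third row brought it back. I'll go on along the pad normal.

>>> {"op": "carry_out", "data": {
  "targets": [
    [[0,0,0],[1.3,0,-1.5],0],
    [[0,0,0],[2.6,0,-3],0],
    [[0,0,0],[3.8,0,-4.6],0],
    [[0,0,0],[5,0,-6.2],0],
    [[0,0,0],[5,0,-6.2],0]
  ]
}}

```text
t: 4.42
ee_pos: [470.6, 2.6, 174.6]
orientation: [-0.006, 2.619, 0.024]
ft_force: [-0.5, -0.1, 5.0]
width: 0.5
```

>>> {"op": "carry_out", "data": {
  "targets": [
    [[0,0,0],[1,0,-1.2],0],
    [[0,0,0],[1.9,0,-2.3],0],
    [[0,0,0],[1.9,0,-2.3],0]
  ]
}}

```text
t: 4.67
ee_pos: [472.7, 2.5, 172.6]
orientation: [-0.006, 2.618, 0.024]
ft_force: [-0.5, 0.2, 5.8]
width: 0.1
```

```bash
python3 - <<'E'
from h import *
a=save("scene","s3")[90:200,250:360,::-1];b=save("top","t3")[200:310,250:360,::-1]
o=monitor.get_obs();print(o["ee_pos"],o["ft_force"],o["moment"],o["t"])
cv2.imwrite("pics/z4.png",np.hstack([cv2.resize(a,(400,400),interpolation=3),cv2.resize(b,(400,400),interpolation=3)]))
E
```

```text
[472.60383307   2.54421221 172.68541571] [-0.40457572  2.4159215   6.53360963] [ 0.20707609 -0.26716564  0.1145471 ] 4.7667
```

View pics/z4.png

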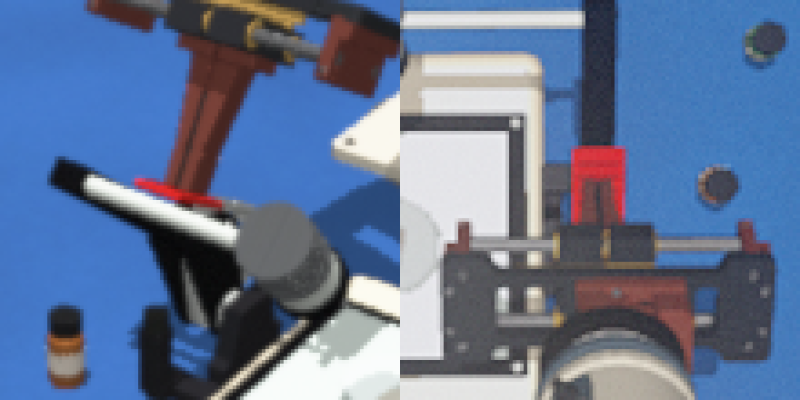

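```bash
python3 - <<'E'
from h import *
np.set_printoptions(precision=1,suppress=True)
P=np.array([472.6,2.5,172.6]);
# bias: first go 2.5 mm into pad then arc to theta
def T(th): return arm(th,.22,-3,-1)
print(T(.687)-P)
for i,th in enumerate(np.linspace(.687,.06,31)): print(i,round(th,3),T(th)-P, T(th)-T(np.linspace(.687,.06,31)[10*((i-1)//10)]) if i else "",round(np.degrees(.687-th),1))
E
```

```text
[ 1.9  0.  -2.8]
0 0.687 [ 1.9  0.  -2.8]  0.0
1 0.666 [ 3.9  0.  -3.6] [ 2.   0.  -0.8] 1.2
2 0.645 [ 5.9  0.  -4.4] [ 3.9  0.  -1.6] 2.4
3 0.624 [ 7.8  0.  -5.3] [ 5.9  0.  -2.5] 3.6
4 0.603 [ 9.7  0.  -6.2] [ 7.8  0.  -3.4] 4.8
5 0.582 [11.6  0.  -7.2] [ 9.7  0.  -4.4] 6.0
6 0.562 [13.5  0.  -8.2] [11.6  0.  -5.4] 7.2
7 0.541 [15.4  0.  -9.2] [13.4  0.  -6.4] 8.4
8 0.52 [ 17.2   0.  -10.3] [15.3  0.  -7.5] 9.6
9 0.499 [ 19.    0.  -11.4] [17.1  0.  -8.6] 10.8
10 0.478 [ 20.8   0.  -12.6] [18.9  0.  -9.8] 12.0
11 0.457 [ 22.6   0.  -13.8] [ 1.8  0.  -1.2] 13.2
12 0.436 [ 24.3   0.  -15. ] [ 3.5  0.  -2.4] 14.4
13 0.415 [ 26.    0.  -16.2] [ 5.2  0.  -3.7] 15.6
14 0.394 [ 27.7   0.  -17.5] [ 6.9  0.  -5. ] 16.8
15 0.374 [ 29.4   0.  -18.9] [ 8.6  0.  -6.3] 18.0
16 0.353 [ 31.    0.  -20.2] [10.2  0.  -7.7] 19.2
17 0.332 [ 32.6   0.  -21.6] [11.8  0.  -9.1] 20.4
18 0.311 [ 34.2   0.  -23.1] [ 13.4   0.  -10.5] 21.6
19 0.29 [ 35.7   0.  -24.5] [ 14.9   0.  -12. ] 22.8
20 0.269 [ 37.2   0.  -26. ] [ 16.4   0.  -13.5] 23.9
21 0.248 [ 38.7   0.  -27.6] [ 1.5  0.  -1.5] 25.1
22 0.227 [ 40.2   0.  -29.1] [ 2.9  0.  -3.1] 26.3
23 0.206 [ 41.6   0.  -30.7] [ 4.3  0.  -4.7] 27.5
24 0.185 [ 43.    0.  -32.3] [ 5.7  0.  -6.3] 28.7
25 0.165 [ 44.3   0.  -34. ] [ 7.1  0.  -7.9] 29.9
26 0.144 [ 45.6   0.  -35.7] [ 8.4  0.  -9.6] 31.1
27 0.123 [ 46.9   0.  -37.4] [  9.7   0.  -11.3] 32.3
28 0.102 [ 48.1   0.  -39.1] [ 10.9   0.  -13.1] 33.5
29 0.081 [ 49.3   0.  -40.8] [ 12.1   0.  -14.8] 34.7
30 0.06 [ 50.5   0.  -42.6] [ 13.3   0.  -16.6] 35.9
```

>>> {"op": "carry_out", "data": {
  "targets": [
    [[0,0,0],[1,0,-1.4],0],
    [[0,0,0],[1.9,0,-2.8],0],
    [[0,0,0],[1.9,0,-2.8],0],
    [[0,1.2,0],[3.9,0,-3.6],0],
    [[0,2.4,0],[5.9,0,-4.4],0],
    [[0,3.6,0],[7.8,0,-5.3],0],
    [[0,4.8,0],[9.7,0,-6.2],0]
  ]
}}

```text
t: 5.35
ee_pos: [482.8, 2.5, 167.2]
orientation: [-0.005, 2.702, 0.024]
ft_force: [-1.9, 2.3, 11.9]
width: 0.5
```

```bash
python3 - <<'E'
from h import *
a=save("scene","s4")[90:200,250:360,::-1];b=save("top","t4")[200:310,250:360,::-1]
o=monitor.get_obs();print(o["ee_pos"],o["ft_force"],o["moment"],o["t"])
cv2.imwrite("pics/z5.png",np.hstack([cv2.resize(a,(400,400),interpolation=3),cv2.resize(b,(400,400),interpolation=3)]))
E
```

```text
[483.31357401   2.53981137 167.11752763] [0.22213546 1.55070273 9.66934317] [ 0.25126097 -0.51013551  0.05959928] 5.45
```

View pics/z5.png

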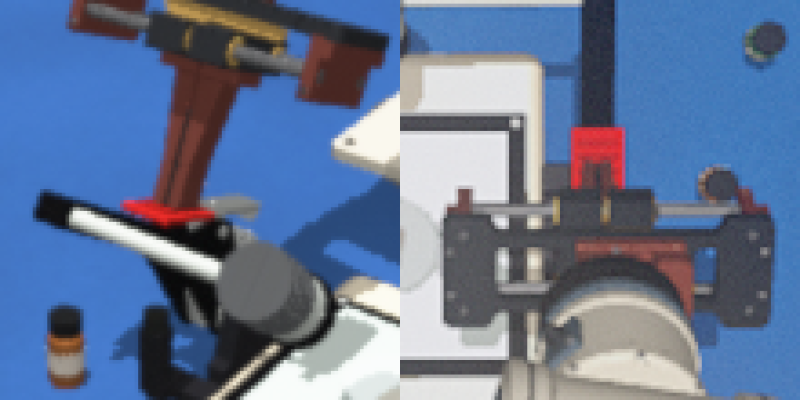

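>>> {"op": "carry_out", "data": {
  "targets": [
    [[0,1.2,0],[1.9,0,-1],0],
    [[0,2.4,0],[3.8,0,-2],0],
    [[0,3.6,0],[5.7,0,-3],0],
    [[0,4.8,0],[7.5,0,-4.1],0],
    [[0,6,0],[9.3,0,-5.2],0],
    [[0,7.2,0],[11.1,0,-6.4],0],
    [[0,8.4,0],[12.9,0,-7.6],0],
    [[0,9.6,0],[14.6,0,-8.8],0],
    [[0,10.8,0],[16.3,0,-10],0],
    [[0,12,0],[18,0,-11.3],0]
  ]
}}

```text
t: 6.28
ee_pos: [500.9, 2.7, 155.7]
orientation: [-0.002, 2.911, 0.027]
ft_force: [-0.1, 1.2, 10.0]
width: 0.7
```

```bash
python3 - <<'E'
from h import *
a=save("scene","s5")[90:200,250:360,::-1];b=save("top","t5")[200:310,250:360,::-1]
o=monitor.get_obs();print(o["ee_pos"],o["ft_force"],o["moment"],o["t"])
cv2.imwrite("pics/z6.png",np.hstack([cv2.resize(a,(400,400),interpolation=3),cv2.resize(b,(400,400),interpolation=3)]))
E
```

```text
[501.39561634   2.65059286 155.59583721] [0.69454298 1.44766155 8.01527379] [ 0.32591141 -0.50800645  0.0608577 ] 6.3833
```

View pics/z6.png

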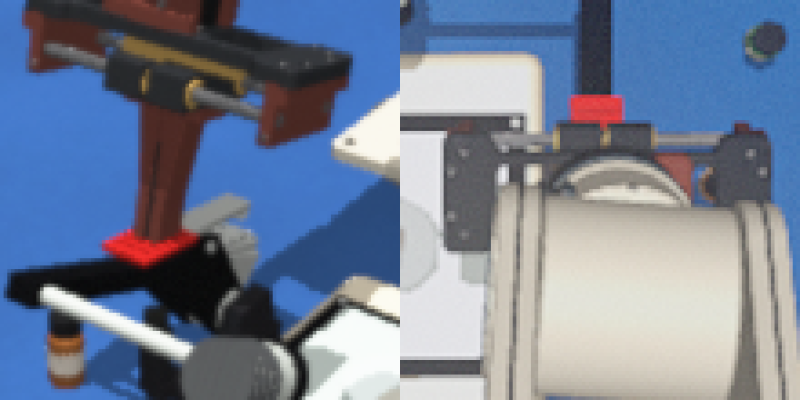

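>>> {"op": "carry_out", "data": {
  "targets": [
    [[0,1.2,0],[1.7,0,-1.4],0],
    [[0,2.4,0],[3.3,0,-2.7],0],
    [[0,3.6,0],[4.9,0,-4.1],0],
    [[0,4.8,0],[6.5,0,-5.6],0],
    [[0,6,0],[8,0,-7],0],
    [[0,7.2,0],[9.5,0,-8.5],0],
    [[0,8.4,0],[11,0,-10.1],0],
    [[0,9.6,0],[12.5,0,-11.6],0],
    [[0,10.8,0],[13.9,0,-13.2],0],
    [[0,12,0],[15.3,0,-14.8],0]
  ]
}}

```text
t: 7.22
ee_pos: [516.3, 2.8, 140.8]
orientation: [0.001, 3.121, 0.029]
ft_force: [1.6, 1.4, 10.0]
width: 0.5
```

>>> {"op": "carry_out", "data": {
  "targets": [
    [[0,1,0],[1.3,0,-1.7],0],
    [[0,2,0],[2.6,0,-3.4],0],
    [[0,3,0],[3.9,0,-5.1],0]
  ]
}}

```text
t: 7.47
ee_pos: [520.4, 2.8, 135.7]
orientation: [-0.001, -3.11, -0.029]
ft_force: [2.9, 1.5, 9.8]
width: 0.1
```

```bash
python3 - <<'E'
from h import *
a=save("scene","s6")[110:220,250:360,::-1];b=save("top","t6")[200:310,250:360,::-1]
o=monitor.get_obs();print(o["ee_pos"],o["ft_force"],o["moment"],o["t"])
cv2.imwrite("pics/z7.png",np.hstack([cv2.resize(a,(400,400),interpolation=3),cv2.resize(b,(400,400),interpolation=3)]))
E
```

```text
[520.78418552   2.81749922 135.4537893 ] [2.55108256 2.11197997 7.63490362] [ 0.32915285 -0.5100614  -0.06062449] 7.5667
```

View pics/z7.png

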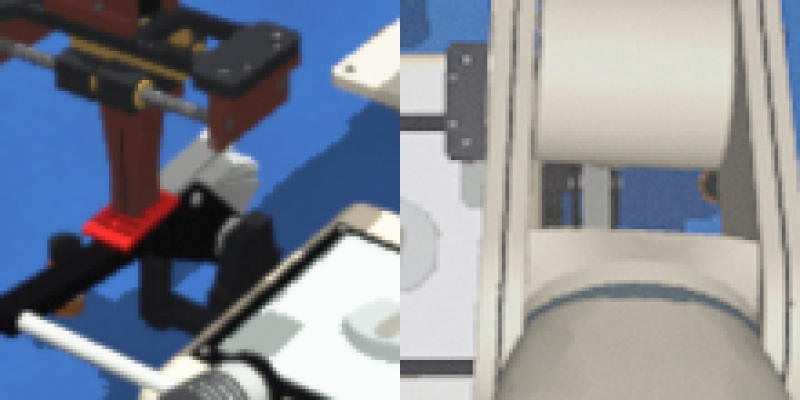

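>>> {"op": "carry_out", "data": {
  "targets": [
    [[0,0.5,0],[1.2,0,-1.7],0],
    [[0,1,0],[2.3,0,-3.4],0],
    [[0,1,0],[2.3,0,-3.4],0]
  ]
}}

```text
t: 7.82
ee_pos: [522.2, 2.8, 133.1]
orientation: [-0.001, -3.091, -0.029]
ft_force: [-2.5, 1.6, 22.3]
width: 0.1
```

>>> {"op": "carry_out", "data": {
  "targets": [
    [[0,0.5,0],[1,0,-1.8],0],
    [[0,0.5,0],[1,0,-1.8],0]
  ]
}}

```text
t: 7.98
ee_pos: [522.3, 2.8, 132.5]
orientation: [-0.002, -3.081, -0.029]
ft_force: [-9.1, 1.6, 35.5]
width: 0.1
```

>>> {"op": "carry_out", "data": {
  "targets": [
    [[0,0,0],[-1,0,2],0],
    [[0,0,0],[-2,0,4],0],
    [[0,0,0],[-2,0,8],0],
    [[0,0,0],[-2,0,13],0],
    [[0,0,0],[-2,0,20],0],
    [[0,0,0],[-2,0,35],0],
    [[0,0,0],[-2,0,55],0],
    [[0,0,0],[-6,0,80],0],
    [[0,0,0],[-20,0,110],0],
    [[0,0,0],[-40,0,140],0]
  ]
}}

```text
t: 8.82
ee_pos: [481.7, 2.4, 270.2]
orientation: [-0.001, -3.08, -0.028]
ft_force: [0.4, 0.1, -0.1]
width: 0.8
```

>>> {"op": "carry_out", "data": {
  "targets": [
    [[0,0,0],[-30,0,10],0],
    [[0,0,0],[-60,0,20],0],
    [[0,0,0],[-90,0,20],0],
    [[0,0,0],[-120,0,20],0],
    [[0,0,0],[-120,0,20],0],
    [[0,0,0],[-120,0,20],0]
  ]
}}

```text
t: 9.32
ee_pos: [360.8, 2.5, 289.7]
orientation: [-0.002, -3.082, -0.028]
ft_force: [1.2, 0.3, 0.9]
width: 0.4
```

```bash
python3 - <<'E'
from h import *
np.set_printoptions(precision=1,suppress=True)
A=save("scene","s7");B=save("top","t7")
o=monitor.get_obs();print(o["ee_pos"],o["ft_force"],o["moment"],o["t"])
a=A[110:250,210:350,::-1];b=B[180:320,230:370,::-1]
cv2.imwrite("pics/z8.png",np.hstack([cv2.resize(a,(400,400),interpolation=3),cv2.resize(b,(400,400),interpolation=3)]))
for c in("scene","top"):
    for q in("latch_pad","lamp","bar_mid","dish","vial_amber","vial_green","eyepiece"):
        r=place_of(q,c)
        print(c,q,[(w(d["point"],c),round(d["confidence"],2)) for d in r[:1]])
for th in(.08,.15,.23): print(th,"pad",arm(th,0,0,0),"bar",437.4+160*np.cos(th)-30*np.sin(th),75+160*np.sin(th)+30*np.cos(th))
E
```

```text
[362.7   2.5 289.8] [-0.4  0.8 -0.2] [ 0. -0. -0.] 9.4167
scene latch_pad [(array([527.1,   3.7, 139. ]), 0.88)]
scene lamp [(array([635.6, 136.3, 120.6]), 0.97)]
scene bar_mid [(array([597.5,  -2.1, 119.7]), 0.93)]
scene dish [(array([439.5, 137.5,  53.9]), 0.95)]
scene vial_amber [(array([476.8, -82.9,  -4.9]), 0.65)]
scene vial_green [(array([ 582.6, -119.8,   -2.2]), 0.7)]
scene eyepiece [(array([484.3, 298.2,  -3.4]), 0.79)]
top latch_pad [(array([523.3,   1.1, 143.1]), 0.89)]
top lamp [(array([638.5, 137.1, 124.1]), 0.66)]
top bar_mid [(array([593.9,   3.6, 112.8]), 0.94)]
top dish [(array([436.3, 129.8,  49.1]), 0.57)]
top vial_amber [(array([475.4, -84.3,   0.4]), 0.66)]
top vial_green [(array([ 577.8, -121.4,    2.1]), 0.51)]
top eyepiece [(array([487.4, 294.8,  -3.8]), 0.52)]
0.08 pad [522.3   2.5 142. ] bar 594.4908321893439 117.69040222414623
0.15 pad [517.4   2.5 147.8] bar 591.1202284955588 128.57323353385715
0.23 pad [511.4   2.5 153.9] bar 586.3472974948043 140.6863956157914
```

View pics/z8.png

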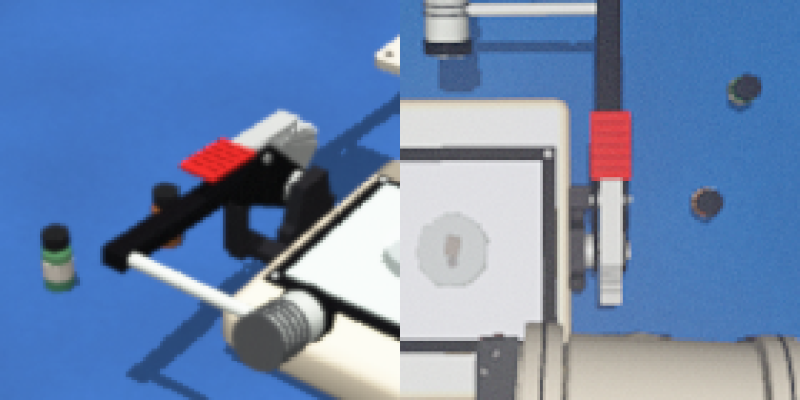

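The arm is fully down: its pad and bar sit where the 0.08 rad stop would put them. The latch has sprung back and the other things are unmoved, so I'm handing in.

```bash
python3 -c "
from h import *
print(order.close_job())"
```

```text
the job is handed in; nothing more can be done
None
```

The light arm is down on its stop and the latch is released. I handed the job in at about 10 s on the robot's clock; no verdict is reported.

- **What I did:** With the fingers closed, I pressed the red pad until the latch sank, at about 6 N. Keeping it pressed, I pushed the arm down its arc at about 8–12 N. At the stop the force rose to about 36 N. I then lifted straight off and backed the gripper well clear.
- **Arm and latch:** The pad is at about (525, 2, 141) mm and the middle of the bar at about (596, 1, 116) mm. For an arm on its stop with the latch at 0, I calculated (522, 2.5, 142) for the pad and, in x and z, 594 and 118 for the bar. The picture shows the red pad sprung back up. I did not read the pawl's engagement directly.
- **Other things:** The dish, vials and eyepiece read as unmoved within the networks' error. The widest reading was the dish from the top camera, about 6 mm low at low confidence, and it looks unmoved in the picture. Nothing was held between the fingers, and the gripper never went near the lamp. The wrist force read near zero after the release.
- **One slip:** During the approach I entered two rows in the wrong column, which moved the tool up to about 5 mm sideways in free air above the pad. I corrected it before contact.

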